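# Set up the staining row in its order of use

## Robot

A 6-joint arm with a two-finger parallel gripper is mounted at the origin on the work surface; the furniture and walls round the work are solid. World frame = base frame: x ahead of the robot, y to its left, z up, the work surface at z = 0. Lengths are in mm, angles in rad, forces in N, time in s.
With the tool pointing down it reaches from about 400 to 925 mm from the base axis. Payload 3.4 kg.
Tool frame: the origin (TCP) lies at the very end of the fingers, on their centre line; the grasp point (between the pads) lies 19 mm behind it; z points along the fingers, y is the line along which they close (so a half turn about z gives the same grasp; the last joint's range is limited). The gripper opens to 85 mm and grips with 20 to 120 N. Pads are 22 mm wide; open, the fingers measure 114 mm over their backs; the gripper's body (76 mm by 85 mm) begins 54 mm behind the grasp point. The pads swing forward as they close: fully open they stand 13 mm farther back than shut.
Start: joints at [1.067, 0.307, 1.506, -0, 1.328, -0.073], TCP at [239.619, 522.699, 231.305] pointing down, gripper open.
Joint ranges: [-3.12, 3.12], [-1.05, 2.28], [0.14, 2.33], [-1.42, 4.57], [0.1, 2.73], [-2.68, 2.68]. Speed limits (rad/s): [2.57, 2.57, 3.14, 3.14, 3.14, 3.14].

## Interface

Orientations are given as a rotation vector (axis times angle).
In Python, from rig import reach, move_l, movej, set_gripper, pause, ik, get_state, grab_frame, IKError, hand_in gives the robot as it stands. The module is installed in compiled form; this text tells all that it offers. Calls block until the motion is done:
- reach(position, orientation): joint-space move of the TCP to a pose.
- move_l(position, attitude=None, speed=150, contact_N=None): straight line of the TCP; attitude=None keeps the orientation; speed is the mean speed in mm/s. With contact_N (N) it stops when the force on the tool has changed by that much, and returns True; else False.
- movej(angles): joint-space move.
- set_gripper(opening): finger opening in mm; the grip force is fixed at half the most; returns when the fingers have stopped.
- pause(seconds).
- ik(position, orientation): joint angles nearest the present ones, or None.
- get_state(): the state.
- grab_frame(name): name is "side" or "top"; returns a dict with "pixels" (420x560x3 uint8, red, green, blue), "range_z" (420x560 float32, mm along the optical axis (not along the pixel's ray), 0 where there is no reading), "K" (3x3 intrinsics, pixels), "extrinsics" (4x4, takes a point from camera to world coordinates). Camera axes: x right, y up, looking along -z (the intrinsics and any distortion apply to the point x, -y, -z); pixel columns grow to the right and rows downward; lengths in mm; the calibration is good to about 2 mm. A picture is of the moment at which its call begins.
A pose or a line that the arm cannot do raises IKError and nothing moves.
- hand_in(): hands the job in; it is judged then, once.
The state is a dict: "time_s": time; "joint_positions": joint angles; "dq": joint speeds; "tau": joint torques, N m; "tcp_pos": TCP position; "tcp_rot": TCP orientation; "wrist_force": force on the tool from outside, world axes, zero at the start; "torque": the same for the moment, N m; "grip_width": finger opening in mm; "grip_force": force on a finger pad.
Only numpy, scipy, OpenCV 4.12 (cv2) and the standard library are available. Lean on these libraries where they do the work, as an engineer would, in place of code of your own. Each camera call takes 0.05 s, during which the arm holds its last target. There are 200 camera calls.

## Task

Set up the slide staining station: move the four containers from the white storage rack into the metal rack beside the slide tray, one to a pocket, in their order of use counted from the slide tray: the wide squat specimen jar nearest the slides, then the white-capped bottle of red stain, then the tallest bottle (yellow cap), and the small slim amber dropper bottle farthest from the slides. Set each down gently so that it stands upright on the floor of its pocket, and do not drop or topple any of them.

Things in the scene. Friction and masses are not known exactly. Their poses are not given: they have to be found in the camera images.
- specimen_jar: Wide squat white jar with a broad blue screw lid: body 52 mm across, lid 56 mm across from 56 to 72 mm height, 72 mm tall, about 60 g. Origin at the centre of its underside, z up; round, so its yaw does not matter. Loose, starts upright in any of the storage rack's four pockets.
- red_stain_bottle: Small bottle of red stain with a ribbed white cap: body 42 mm across, straight to about 60 mm height and then shouldered, cap 28 mm across from 78 mm up, 94 mm tall, about 90 g. Origin at the centre of its underside, z up; round, so its yaw does not matter. Loose, starts upright in any of the storage rack's four pockets.
- yellow_cap_bottle: Clear reagent bottle, the tallest of the four, with a yellow screw cap: body 44 mm across, straight to about 70 mm height and then shouldered, cap 32 mm across from 89 mm up, 107 mm tall, about 110 g. Origin at the centre of its underside, z up; round, so its yaw does not matter. Loose, starts upright in any of the storage rack's four pockets.
- amber_bottle: Small amber dropper bottle with a black cap, the slimmest of the four: body 39 mm across, straight to about 55 mm height and then shouldered, cap 26 mm across from 74 mm up, 89 mm tall, about 80 g. Origin at the centre of its underside, z up; round, so its yaw does not matter. Loose, starts upright in any of the storage rack's four pockets.
- storage_rack: White plastic bottle rack on the right, full at the start; origin: centre of its underside; y axis along the row, z up. 320 mm long (y), 88 wide (x), deck top 31 mm high. Four round pockets 72 mm across, centres at x = 0, y = -115.5, -38.5, +38.5, +115.5 mm; pocket floor 8 mm above the bench. Fixed.
- station_rack: Bare-metal bottle rack ahead of the robot, empty at the start, between slide tray and glass beaker; origin: centre of its underside; y axis along the row, z up. 320 mm long (y), 88 wide (x), deck top 31 mm high. Four round pockets 72 mm across, centres at x = 0, y = -115.5, -38.5, +38.5, +115.5 mm; pocket floor 8 mm above the bench. Fixed.
- slide_tray: Shallow steel basin, 84 mm (y) by 130 mm (x), with two rods and three glass slides on top, 28 mm high; stands at one end of the station rack, its centre about 222 mm from the rack's centre along the rack's y axis, on the + or the - side. At the other end stands a clear glass beaker, 74 mm across, 94 mm tall. Origin: centre of its underside. Fixed.

How it is judged:
By the outcome, as a careful person would: the job done as asked, in the order asked, and still so for the second after the job is handed in, with the robot touching nothing.
It also fails if it takes over 115 s, if anything falls off the work surface, if the arm or the gripper's body presses on something with over 40 N, if the wrist force passes 120 N, or if a joint passes its speed limit or range.

## Working session

There is one attempt and no reset: what is moved stays moved. The work goes in short steps, each a Python script; the robot and the scene stay as the last script left them, time stands still between calls to the robot, and variables do not carry over. Pictures are saved under pics/ and viewed, at most 14 in all, crops included, and the job is handed in when it is done.

```bash
mkdir -p pics
cat > h.py <<'E'
import numpy as np, cv2
from rig import *
def cloud(f):
    z=f["range_z"]; K=f["K"]; v,u=np.mgrid[0:z.shape[0],0:z.shape[1]]
    x=(u-K[0,2])/K[0,0]*z; y=(v-K[1,2])/K[1,1]*z
    P=np.stack([x,-y,-z,np.ones_like(z)],-1)@f["extrinsics"].T
    P=P[...,:3]; P[z==0]=np.nan
    return P
def save(f,n): cv2.imwrite("pics/"+n,f["pixels"][:,:,::-1])
E
python3 - <<'E'
from h import *
for n in("top","side"):
    f=grab_frame(n); save(f,n+"0.png"); np.savez(n+"0.npz",**{k:f[k] for k in("pixels","range_z","K","extrinsics")})
    print(n,f.keys(),f["K"].round(1).tolist(),f["extrinsics"].round(3).tolist(),(f["range_z"]==0).mean())
print(get_state())
E
```

```text
top dict_keys(['pixels', 'range_z', 'K', 'extrinsics']) [[483.5, 0.0, 279.9], [0.0, 483.5, 211.6], [0.0, 0.0, 1.0]] [[-0.018, 0.993, -0.114, 312.277], [-1.0, -0.017, 0.008, 3.33], [0.006, 0.114, 0.993, 1436.623], [0.0, 0.0, 0.0, 1.0]] 0.004119897959183673
side dict_keys(['pixels', 'range_z', 'K', 'extrinsics']) [[418.4, 0.0, 279.9], [0.0, 418.4, 207.0], [0.0, 0.0, 1.0]] [[0.928, 0.161, -0.336, 90.12], [-0.372, 0.454, -0.81, -1007.356], [0.022, 0.876, 0.481, 612.079], [0.0, 0.0, 0.0, 1.0]] 0.004043367346938775
{'time_s': 0.1, 'joint_positions': array([ 1.06748614e+00,  3.07509892e-01,  1.50753284e+00, -1.33004034e-05,
        1.32838584e+00, -7.34792988e-02]), 'dq': array([ 0.00160314, -0.00018125, -0.00402293, -0.00015515, -0.00092721,
       -0.00034266]), 'tau': array([-6.76967943e-05, -4.58530712e+01, -2.52609390e+01, -1.53209140e-05,
        5.59158725e-03,  2.83437470e-05]), 'tcp_pos': array([239.33076776, 522.14845508, 230.47017971]), 'tcp_rot': array([-6.69877287e-01, -3.06882035e+00,  2.77006685e-03]), 'wrist_force': array([ 0.1659476 , -0.61707074,  0.64240539]), 'torque': array([-0.02685111, -0.02170921, -0.02461359]), 'grip_force': 0.0, 'grip_width': 85.34944785395442}
```

View pics/top0.png

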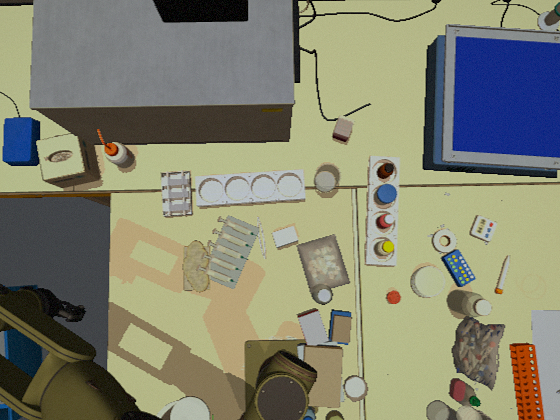

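View pics/side0.png

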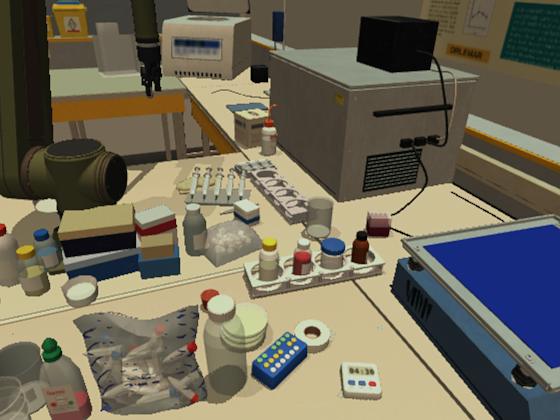

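The top view shows the station rack at about (195–305, 170–207). The slide tray is at its left end (176,193) and the beaker at its right end (327,178). The storage rack is at (366–400, 157–265), holding amber, jar, red and yellow from top to bottom.

```bash
cat > m.py <<'E'
from h import *
def obj(c,r,n="top0"): pass
f=np.load("top0.npz"); P=cloud(f); im=f["pixels"]; hsv=cv2.cvtColor(im,cv2.COLOR_RGB2HSV)
V,U=np.mgrid[0:420,0:560]
def win(u0,u1,v0,v1): return (U>=u0)&(U<u1)&(V>=v0)&(V<v1)
Z=P[...,2]
for n,w in (("station",win(185,315,160,215)),("storage",win(360,405,150,272))):
    m=w&(abs(Z-31)<7)
    k=cv2.morphologyEx(m.astype(np.uint8),cv2.MORPH_CLOSE,np.ones((5,5)))
    cnt=max(cv2.findContours(k,cv2.RETR_EXTERNAL,cv2.CHAIN_APPROX_NONE)[0],key=cv2.contourArea)[:,0]
    K=f["K"];E=f["extrinsics"]
    d=np.c_[(cnt[:,0]-K[0,2])/K[0,0],-(cnt[:,1]-K[1,2])/K[1,1],-np.ones(len(cnt))]@E[:3,:3].T
    Q=E[:3,3]+d*((31-E[2,3])/d[:,2])[:,None]
    print(n,np.nanmedian(Z[m]),cv2.minAreaRect(Q[:,:2].astype(np.float32)),Q.min(0),Q.max(0))
for n,(u,v) in dict(amber=(386,170),jar=(387,193),red=(386,220),yellow=(386,247)).items():
    w=win(u-14,u+15,v-12,v+13); zt=np.nanpercentile(Z[w],98)
    m=w&(Z>zt-6); q=P[m]; (c,r)=cv2.minEnclosingCircle(q[:,:2].astype(np.float32))
    print(n,zt,m.sum(),np.median(q,0).round(1),np.round(c,1),round(2*r,1))
for n,w in (("tray",win(155,192,165,220)),("beaker",win(312,342,158,200))):
    q=P[w&(Z>12)&(Z<130)]; print(n,q.mean(0),np.percentile(q,[2,98],axis=0).round())
q=P[win(20,330,0,165)&(Z>60)]; print("box",np.nanmin(q[:,0]),np.percentile(q,[2,98],axis=0).round())
q=P[win(410,560,0,180)&(Z>40)]; print("dev",np.percentile(q,[1,99],axis=0).round())
E
python3 m.py
```

```text
station 32.359097251745425 ((548.0127563476562, 79.90424346923828), (88.78101348876953, 320.23809814453125), 2.8717269897460938) [496.87199922 -80.70291209  31.        ] [599.50324419 239.84829803  31.        ]
storage 32.435788997393274 ((474.8198547363281, -308.7541809082031), (88.96627807617188, 320.4960632324219), 85.6025619506836) [ 312.32289867 -364.93630275   31.        ] [ 635.13575558 -254.99534536   31.        ]
amber 97.32941491525668 57 [ 587.9 -317.8   95.2] [ 587.9 -317.2] 26.6
jar 83.8380646593273 206 [ 515.5 -312.9   80. ] [ 516.2 -312.1] 56.0
red 103.43590891028232 75 [ 439.8 -309.6  101.4] [ 440.8 -309.7] 27.6
yellow 116.34053395298882 90 [ 364.1 -301.3  113.9] [ 363.7 -300.8] 31.5
tray [535.09493641 299.33691455  25.61516079] [[473. 257.  14.]
 [600. 341.  33.]]
beaker [ 571.60103703 -146.47482564   62.65641023] [[ 532. -177.   14.]
 [ 601. -109.   96.]]
box 599.8703963891967 [[637. -42.  90.]
 [931. 587. 431.]]
dev [[ 571. -795.   46.]
 [1055. -443.  162.]]
```

Everything measured agrees with the given sizes: decks 89 x 320, cap diameters and heights within 2 mm, and the tray lies at +222 along the rack's y. Next I check the IK, then move the jar.

```bash
cat > t.py <<'E'
from h import *
from scipy.spatial.transform import Rotation as Rn
def rv(c):
    y=np.array([*c,0.]); y/=np.linalg.norm(y); z=np.array([0,0,-1.])
    return Rn.from_matrix(np.c_[np.cross(y,z),y,z]).as_rotvec()
CS=np.array([.077,.997]); CT=np.array([.9987,.050])
ROW=np.array([-.0501,.9987]); C=np.array([548.,79.9])
src=dict(jar=(515.9,-312.4),red=(440.4,-309.7),yellow=(363.9,-301.0),amber=(587.9,-317.5))
off=dict(jar=115.5,red=38.5,yellow=-38.5,amber=-115.5)
zg=dict(jar=50,red=37,yellow=48,amber=36); LIFT=135
def st(t):
    s=get_state(); print(t,round(s["time_s"],1),s["tcp_pos"].round(1),"w",round(s["grip_width"],1),"gf",round(s["grip_force"],1),"F",s["wrist_force"].round(1))
def carry(n,sa,ta,first=False):
    s=np.array(src[n]);t=C+ROW*off[n];z=zg[n]; rs,rt=rv(sa*CS),rv(ta*CT)
    hi=z+LIFT
    if first: reach([*s,230],rs)
    else: move_l([*s,230],rs,speed=280)
    move_l([*s,z+12],speed=150); move_l([*s,z],speed=40); st(n+" at")
    set_gripper(0); st("gripped")
    if get_state()["grip_width"]<20: raise SystemExit("missed")
    move_l([*s,z+12],speed=40); move_l([*s,hi],speed=150); st("lifted")
    move_l([*t,hi],rt,speed=200)
    move_l([*t,z+14],speed=130); pause(.3); st("above")
    print("contact",move_l([*t,z-2],speed=12,contact_N=3)); st("down")
    set_gripper(85); st("released")
    move_l([*t,z+20],speed=60); move_l([*t,230],speed=220); st("done")
E
python3 - <<'E'
from t import *
for n in src:
    for sg in(1,-1):
        s=src[n];t=C+ROW*off[n]
        for nm,p,c in(("s",s,CS),("t",t,CT)):
            for z in (zg[n],230):
                q=ik([*p,z],rv(sg*c)); print(n,nm,sg,z,None if q is None else np.round(q,2))
E
```

```text
jar s 1 50 [-0.61  0.53  1.66  0.    0.95 -2.11]
jar s 1 230 [-0.61  0.35  1.45  0.    1.35 -2.11]
jar t 1 50 [ 0.27  0.5   1.72 -0.    0.92  0.22]
jar t 1 230 [ 0.27  0.31  1.51 -0.    1.33  0.22]
jar s -1 50 [-0.61  0.53  1.66 -0.    0.95  1.03]
jar s -1 230 [-0.61  0.35  1.45 -0.    1.35  1.03]
jar t -1 50 None
jar t -1 230 None
red s 1 37 [-0.69  0.48  1.82  0.    0.85 -2.19]
red s 1 230 [-0.69  0.26  1.58  0.    1.3  -2.19]
red t 1 37 [ 0.14  0.5   1.77 -0.    0.87  0.09]
red t 1 230 [ 0.14  0.29  1.54 -0.    1.31  0.09]
red s -1 37 [-0.69  0.48  1.82 -0.    0.85  0.96]
red s -1 230 [-0.69  0.26  1.58 -0.    1.3   0.96]
red t -1 37 None
red t -1 230 None
yellow s 1 48 [-0.78  0.4   1.95  0.    0.8  -2.27]
yellow s 1 230 [-0.78  0.16  1.71  0.    1.27 -2.27]
yellow t 1 48 [-0.    0.48  1.78 -0.    0.89 -0.05]
yellow t 1 230 [-0.    0.28  1.56 -0.    1.31 -0.05]
yellow s -1 48 [-0.78  0.4   1.95 -0.    0.8   0.87]
yellow s -1 230 [-0.78  0.16  1.71 -0.    1.27  0.87]
yellow t -1 48 None
yellow t -1 230 None
amber s 1 36 [-0.56  0.61  1.52  0.    1.01 -2.05]
amber s 1 230 [-0.56  0.44  1.3   0.    1.4  -2.05]
amber t 1 36 [-0.14  0.5   1.78 -0.    0.86 -0.19]
amber t 1 230 [-0.14  0.28  1.55 -0.    1.31 -0.19]
amber s -1 36 [-0.56  0.61  1.52 -0.    1.01  1.09]
amber s -1 230 [-0.56  0.44  1.3  -0.    1.4   1.09]
amber t -1 36 None
amber t -1 230 None
```

Run:
```python
from t import *
carry("jar",-1,1,True); save(grab_frame("top"),"t1.png"); save(grab_frame("side"),"s1.png")
```

```text
jar at 4.9 [ 515.6 -312.2   49.7] w 85.4 gf 0.0 F [ 0.5  0.4 -0.1]
gripped 5.3 [ 516.5 -312.7   50.6] w 54.9 gf 63.1 F [0.4 0.3 2.9]
lifted 6.7 [ 515.2 -311.9  184. ] w 54.7 gf 63.2 F [-0.1 -0.3 -1.3]
above 10.8 [542.6 195.4  64.6] w 54.7 gf 63.2 F [-0.5 -0.5 -2.1]
contact True
down 11.8 [542.1 195.3  50.5] w 54.5 gf 63.9 F [-0.4  0.2  5.2]
released 12.2 [541.1 194.9  49.5] w 84.9 gf 0.0 F [-0.5  0.6 -0.3]
done 13.6 [541.2 195.  228.7] w 85.2 gf 0.0 F [-0.3 -0.2 -0.3]
```

View pics/s1.png

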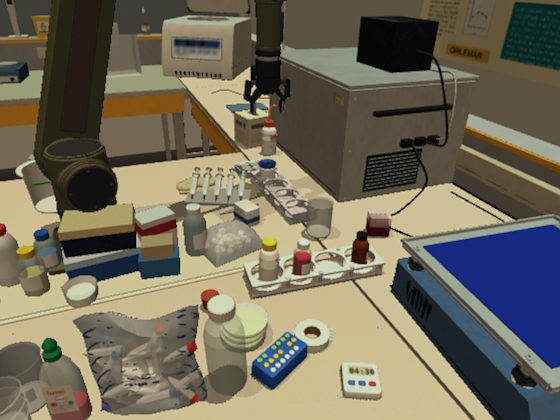

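The jar stands upright in the pocket nearest the tray (267,170), and the other three bottles haven't moved. Next is the red bottle.

Run:
```python
from t import *
carry("red",-1,1)
carry("yellow",-1,1); save(grab_frame("side"),"s2.png")
```

```text
red at 17.5 [ 440.2 -309.5   36.7] w 85.2 gf 0.0 F [ 1.  -0.7  0. ]
gripped 18.0 [ 440.5 -309.7   37.5] w 39.7 gf 60.3 F [-1.4  0.9  4.7]
lifted 19.4 [ 439.7 -309.1  171.1] w 39.2 gf 60.3 F [ 1.   0.3 -1.3]
above 23.1 [546.4 118.4  51.6] w 39.7 gf 60.3 F [ 0.1 -0.6 -0.2]
contact True
down 24.2 [546.  118.4  37.5] w 39.6 gf 60.8 F [-0.1  0.   4.8]
released 24.7 [545.  118.2  36.5] w 85.3 gf 0.0 F [-0.2 -1.  -0.7]
done 26.1 [545.  118.2 228.7] w 85.0 gf 0.0 F [ 1.   0.2 -0.3]
yellow at 29.7 [ 363.7 -300.8   47.7] w 85.0 gf 0.0 F [-0.1 -0.2 -0.6]
gripped 30.2 [ 364.  -301.3   48.4] w 42.1 gf 60.4 F [-0.6  0.5  4.9]
lifted 31.6 [ 363.3 -300.4  182.2] w 42.2 gf 60.8 F [ 0.3 -0.9 -1.4]
above 35.1 [550.3  41.5  62.6] w 41.9 gf 60.8 F [-0.3  0.1 -1.6]
contact True
down 36.1 [549.9  41.4  48.5] w 41.9 gf 61.3 F [-0.2  0.3  4.9]
released 36.6 [548.8  41.5  47.5] w 85.1 gf 0.0 F [-0.2  0.  -0. ]
done 38.0 [548.9  41.4 228.7] w 84.9 gf 0.0 F [ 0.2 -0.3 -0.4]
```

View pics/s2.png

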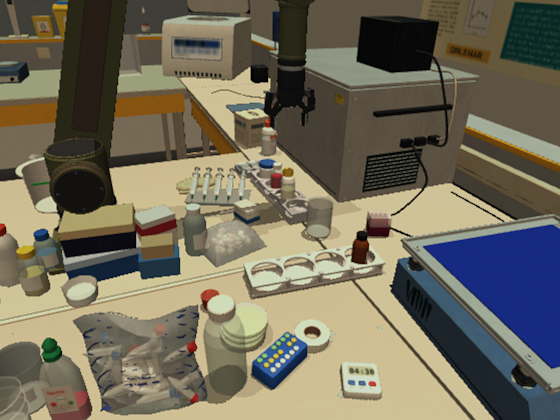

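Jar (267,168), red (277,180) and yellow (288,182) stand upright in order. Amber is left at (360,250).

Run:
```python
from t import *
carry("amber",-1,1); reach([420,-150,260],rv(CT)); save(grab_frame("side"),"s3.png")
f=grab_frame("top"); save(f,"t3.png"); P=cloud(f)
for n in src:
    t=C+ROW*off[n]; m=(np.hypot(P[...,0]-t[0],P[...,1]-t[1])<34)&(P[...,2]>50)&(P[...,2]<140)
    q=P[m]; zt=np.percentile(q[:,2],98); k=q[q[:,2]>zt-6]
    print(n,zt.round(1),(np.median(k[:,:2],0)-t).round(1))
```

```text
amber at 41.7 [ 587.6 -317.3   35.6] w 85.0 gf 0.0 F [-0.3  0.3 -0.8]
gripped 42.2 [ 588.2 -317.9   36.5] w 37.4 gf 60.2 F [-0.1 -0.1  2. ]
lifted 43.6 [ 587.1 -317.   169.9] w 36.8 gf 60.0 F [-0.1  0.1 -1.7]
above 46.8 [554.2 -35.5  50.6] w 36.7 gf 60.0 F [ 0.1  0.6 -1.1]
contact True
down 47.9 [553.7 -35.5  36.4] w 36.8 gf 60.5 F [-0.6 -0.4  4.6]
released 48.4 [552.7 -35.3  35.5] w 84.5 gf 0.0 F [0.5 1.2 0.5]
done 49.8 [552.7 -35.3 228.7] w 85.0 gf 0.0 F [-0.3  0.3 -0. ]
jar 83.9 [-0.9  2.3]
red 105.3 [1.5 0.3]
yellow 118.5 [ 0.1 -1.2]
amber 100.6 [1.  0.3]
```

View pics/t3.png

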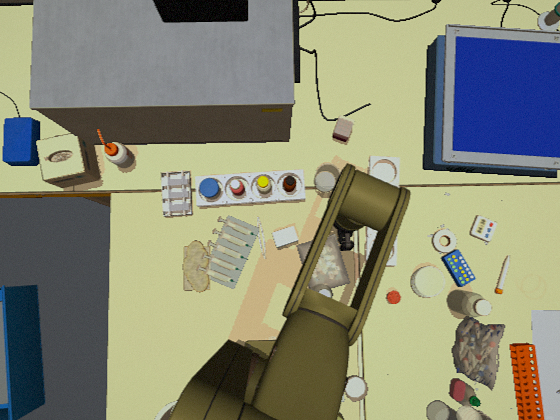

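View pics/s3.png

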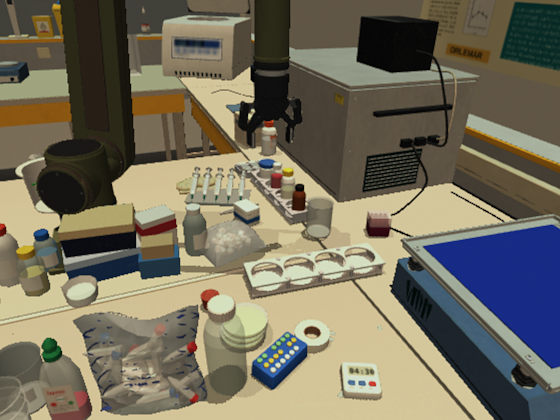

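Jar (209,188), red (237,187), yellow (264,184) and amber (290,183) stand upright in the station rack, in order from the tray. The storage rack is empty and the robot is clear.

```bash
python3 -c "
from rig import *
pause(.5); print(hand_in())"
```

```text
the job is handed in; nothing more can be done
None
```

I moved all four containers into the metal rack in the order asked (jar nearest the slide tray, then red, yellow and amber), all standing upright and centred within about 3 mm of their pockets, and handed the job in at about 50 s on the robot clock.

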